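# Spread a snap ring over an axle stub and hold it at its groove

### The job

Take the lock-ring pliers by their two handles out of the wooden rack, put their shut tips down into the gap of the snap ring lying in the parts tray, squeeze the handles together so that the ring is spread, and lift it on the tips. Slide the ring over the end of the axle stub that stands in the vice, down until it is level with the groove just above the bearing. Finish holding it there on the pliers: still squeezed and spread, flat, round the groove and not resting on the bearing; do not let go, and leave everything else as it is.

Things in the scene. Friction and masses are not known exactly. Their poses are not given: they have to be found in the camera images.
- pliers: Lock-ring pliers, 161 mm long, 0.18 kg, upright in a rack slot, tips down, 54 mm deep in it. Dark steel, two black handles in a V. Origin between the tips at their lowest level at rest; z up along the pliers; y: the line along which tips spread and handles are squeezed. Same when turned half round z. Shut tips: 6 mm thick in x, 10 mm over both in y, 20 mm from 20 mm up; the 26 mm wide pivot head is 78 mm up.
- pliers_grip (a point): Where to grip: midway between the handles, 138 mm above the pliers' origin. The sleeves are 12 mm wide in x and reach from 107 to 161 mm above the origin. At rest their outer faces are 62 mm apart here, 71 mm at the top, 55 mm 123 mm up.
- pliers_left (a joint): Squeeze of each handle, rad: 0 at rest (tips shut), 0.22 at the built-in stop: handles parallel, 34 mm over the outside; tips' outer faces parallel, 44 mm over both, 3 mm higher than at rest. A spring opens the handles: on each 6.5 N at rest, 10.5 N at the stop, 8 N more with a ring spread. Each mm a handle is pressed in at the grip point moves its tip out 1.25 mm.
- ring: Snap ring of dark flat steel, 34 g, a horseshoe lying flat in a compartment of the tray: 4 mm thick, inner diameter 38.4 mm, outer 48.4, a straight lug running outwards from each end. Origin: centre of the circle, on the underside; z up; x from the centre to the gap. The gap is 30 mm wide at 14 mm from the origin, 25 mm at 24, 22.5 at the lugs' ends (30 mm). Put the tips in 25.5 mm from the origin.
- ring_centre (a point): Centre of the opening of the spread ring, at half its thickness: 2.6 mm from the ring's origin towards the gap and 2 mm up, fixed to the back of the ring as its origin is. Fully spread, the ring clears the 40 mm shaft by about 1.5 mm all round.
- ring_left (a joint): Opening angle of the ring's left half against its back: 0 free, about 0.22 rad when fully spread by the pliers; it springs back when released. Its spring pressure on the tips (about 6 N) lets them carry the ring by friction.
- ring_right (a joint): The same for the right half.
- tray: Steel parts tray, 225 x 225 mm, 22 mm high, floor 3 mm thick, a cross of dividers making four compartments. Fixed. Origin at the centre of the underside. Besides the ring it holds a closed flat washer, a grease cap and a rubber seal.
- rack: Wooden block 190 x 70 x 58 mm, fixed; origin at the centre of the underside. Slots 60 mm either side of the middle along its x: the lock-ring pliers stand in one, side cutters (136 mm high, thick handles close together) in the other; a screwdriver stands in the middle.
- groove (a point): Middle of the groove, on the axis of the axle stub: a bright steel shaft, 40 mm diameter, upright in a machine vice; its end is 22.5 mm above this point, the last 4 mm tapered to 34 mm. The groove is 5 mm wide, 37 mm in diameter; the top face of the bearing (80 mm diameter) lies 3.5 mm below this point. Any yaw of the ring will do.
- axle: The axle stub with its bearing, fixed in the vice; origin on its axis at the bench top, z up.
- cutters: Side cutters in the rack, not needed.
- driver: Screwdriver in the rack, not needed.
- washer: Closed flat washer, 68 mm, in the tray, not needed.
- cap: Grease cap, 63 mm wide, 34 mm high, in the tray, not needed.
- seal: Rubber seal ring, 72 mm, in the tray, not needed.
- spanner: Spanner lying on the bench, not needed.
- tin: Grease tin, 72 mm wide, 70 mm high, on the bench, not needed.

How it is judged:
On the way, in this order (a step that is already met when the one before it is completed fails the run):
1. the pliers are lifted out of the rack by the gripper (z of pliers in the frame of rack above 0.065 m and contact force between the fingers and pliers above 2 N), for 0.2 s.
2. the ring is lifted clear of the tray, spread on the tips of the pliers (z of ring in the frame of tray above 0.03 m and contact force between pliers and ring above 2 N and value of joint each of ring_left, ring_right above 0.1 rad), for 0.2 s.
At the end, for the whole second after the job is handed in: Gripper squeezing the pliers (over 5 N, angle over 0.15 rad), tips holding the ring spread (both halves over 0.15 rad), its centre within 3 mm of the axis and 2.5 mm of the groove's height, flat within 0.12 rad, still; ring and pliers press on axle and bearing with under 3 N each (value of joint each of ring_left, ring_right, pliers_left above 0.15 rad and contact force between pliers and ring above 2 N and contact force between the fingers and pliers above 5 N and horizontal distance between ring_centre and groove below 0.003 m and z of ring_centre in the frame of groove between -0.0025 and 0.0025 m and angle between ring's own z axis and vertical below 0.12 rad and contact force between axle and ring below 3 N and contact force between axle and pliers below 3 N and linear speed of ring below 0.01 m/s); the arm keeps its last pose, push and grip.
It fails at once if a tool in the rack or a bystander on the bench is displaced by more than 40 mm (distance of any of cutters, driver, spanner, tin from where it was at the start of the episode above 0.04 m).
It fails at once if another part in the tray is displaced by more than 40 mm (distance of any of washer, cap, seal from where it was at the start of the episode above 0.04 m).
It also fails if it takes over 64 s, if anything falls off the work surface, if the arm or the gripper's body presses on something with over 40 N, if the wrist force passes 120 N, or if a joint passes its speed limit or range.

### The arm

A 6-joint arm with a two-finger parallel gripper is mounted at the origin on the work surface. World frame = base frame: x ahead of the robot, y to its left, z up, the work surface at z = 0. Lengths are in m, angles in rad, forces in N, time in s.
With the tool pointing down it reaches from about 0.25 to 0.775 m from the base axis. Payload 4 kg.
Tool frame: the origin (TCP) lies at the very end of the fingers, on their centre line; the grasp point (between the pads) lies 19 mm behind it; z points along the fingers, y is the line along which they close (so a half turn about z gives the same grasp; the last joint's range is limited). The gripper opens to 94 mm and grips with 3 to 60 N. Pads are 16 mm wide; open, the fingers measure 119 mm over their backs; the gripper's body (75 mm by 177 mm) begins 78 mm behind the grasp point.
Start: joints at [-1.449, 0.087, 1.371, -0, 1.684, -0.103], TCP at [0.123, -0.536, 0.206] pointing down, gripper open.
Joint ranges: [-3.1, 3.1], [-0.76, 2.03], [0.27, 2.55], [-1.08, 4.22], [0.17, 2.65], [-2.57, 2.57]. Speed limits (rad/s): [2.79, 2.79, 3.14, 3.14, 3.14, 3.14].

### API

Orientations are given as [roll, pitch, yaw] about the fixed x, y, z axes, in that order (R = Rz(yaw) Ry(pitch) Rx(roll)).
In Python, from bench import robot gives the robot as it stands. The module is installed in compiled form; this text tells all that it offers.
- The arm moves only by the tool move_arm, never from a script. Its argument "deltas" is one flat list of numbers, 7 for each row, row after row: the turn, a rotation vector about the tool's x, y, z in rad, then the shift along the tool's x, y, z in cm, then the closure, from -1 (fully open) to 1 (shut). A call has 1 to 8 rows; each row is the pose to reach, as a shift and turn from the pose commanded when the call began, along the tool's axes at that moment; what a row does not reach only later rows make up. A row lasts 1/10 s, in which the tool goes at most 50 mm and 8.59 degrees, less where a joint would pass 70% of its speed; a pose out of reach is approached as far as the arm can. A call with a gripper value outside its range is refused whole. The fingers move at their own pace and stop on an object; the grip force is fixed at half the most. Time passes only in rows, so rows that repeat a pose let the fingers close. It gives the time, the measured TCP pose, the force, the opening and the grip force at its end, in the units of the state.
- robot.get_obs(): the state, without advancing time (a new reading comes with each control period).
- robot.snapshot(name): name is "scene" or "top" or "wrist"; returns a dict with "image" (400x640x3 uint8, red, green, blue), "depth" (400x640 float32, m along the optical axis (not along the pixel's ray), 0 where there is no reading), "fov_y" (degrees; the focal length in pixels is half the picture's height over the tangent of half this angle, whatever the lens; pixels are square), "cx", "cy" (the principal point, pixels), "origin" and "orientation" of the camera in the world; the wrist camera has in their place "T_tool_cam" (4x4, takes a point from camera to tool coordinates, whose origin is the TCP and whose axes are the flange's). Camera axes: x right, y up, looking along -z (the intrinsics and any distortion apply to the point x, -y, -z); pixel columns grow to the right and rows downward; lengths in m; the calibration is good to about 2 mm. A picture is of the moment at which its call begins: read the wrist's pose just before it.
- robot.close_job(): hands the job in; it is judged then, once.
The state is a dict: "time": time; "joint_positions": joint angles; "qvel": joint speeds; "joint_torque": joint torques, N m; "tool_pos": TCP position; "ee_rot": TCP orientation; "wrist_force": force on the tool from outside, world axes, zero at the start; "wrist_torque": the same for the moment, N m; "width": finger opening in m; "finger_force": force on a finger pad.
Only numpy, scipy, OpenCV 4.12 (cv2) and the standard library are available. Lean on these libraries where they do the work, as an engineer would, in place of code of your own. Each camera call takes 0.05 s, during which the arm holds its last target. There are 200 camera calls.

## Working session

There is one attempt and no reset: what is moved stays moved. The work goes in short steps, Python scripts to look and compute and a tool call to move; the robot and the scene stay as the last step left them, time stands still between calls to the robot, and variables do not carry over. Pictures are saved under pics/ and viewed, at most 10 in all, crops included, and the job is handed in when it is done.

Besides the shell and the picture viewer there is one more tool, called after "Request:" by a JSON object that holds its "name" and its "arguments", one argument or row to a line. move_arm: Moves the arm, as the interface text tells. Its arguments: {"type":"object","properties":{"deltas":{"type":"array","items":{"type":"number"}}},"required":["deltas"]}

```bash
mkdir -p pics; cat > h.py <<'E'
import numpy as np, cv2
from scipy.spatial.transform import Rotation as R
from bench import robot
def pts(s,T=None):
    """world points per pixel from depth"""
    f=200/np.tan(np.radians(s['fov_y'])/2)
    v,u=np.mgrid[0:400,0:640]; d=s['depth']
    P=np.stack([(u-s['cx'])/f*d,-(v-s['cy'])/f*d,-d],-1)
    if T is None: M=rot(s['orientation']); o=np.array(s['origin'])
    else: M=T[:3,:3]; o=T[:3,3]
    return P@M.T+o
def rot(o):
    o=np.array(o,float)
    return o if o.shape==(3,3) else R.from_euler('xyz',o).as_matrix()
def toolT():
    ob=robot.get_obs(); T=np.eye(4); T[:3,:3]=rot(ob['ee_rot']); T[:3,3]=ob['tool_pos']; return T
def save(n,im): cv2.imwrite('pics/'+n+'.png',im[...,::-1])
E
python3 - <<'E'
from h import *
print({k:np.round(v,3) for k,v in robot.get_obs().items()})
for n in('scene','top'):
    s=robot.snapshot(n); save(n,s['image']); np.savez('%s.npz'%n,**s)
    print({k:v for k,v in s.items() if k not in('image','depth')})
s=robot.snapshot('wrist');print({k:v for k,v in s.items() if k not in('image','depth')})
E
```

```text
{'time': np.float64(0.0), 'joint_positions': array([-1.449,  0.088,  1.372,  0.   ,  1.684, -0.103]), 'qvel': array([-0.   , -0.001, -0.   , -0.002,  0.001,  0.   ]), 'joint_torque': array([-1.0000e-03, -3.4019e+01, -3.0243e+01,  7.2000e-02,  3.3000e-02,
       -0.0000e+00]), 'tool_pos': array([ 0.123, -0.536,  0.204]), 'ee_rot': array([-3.139, -0.   ,  0.225]), 'wrist_force': array([-0.815, -0.098, -0.283]), 'wrist_torque': array([-0.004, -0.039, -0.002]), 'finger_force': np.float64(0.0), 'width': np.float64(0.094)}
{'fov_y': 54.83226793944595, 'cx': 319.97412941568723, 'cy': 202.27364138406924, 'origin': array([ 1.19993255, -0.25383978,  0.65043083]), 'orientation': array([ 0.90849184, -0.02067407,  1.16546121])}
{'fov_y': 52.863148008795484, 'cx': 319.83889905804324, 'cy': 198.12890803316046, 'origin': array([0.38329559, 0.01525971, 1.15380034]), 'orientation': array([ 0.22575893,  0.0040431 , -1.6884121 ])}
{'fov_y': 59.575363089563766, 'cx': 319.39065239892716, 'cy': 199.97241052451628, 'T_tool_cam': array([[-7.45794061e-05,  9.65494337e-01,  2.60424037e-01,
         7.62579809e-02],
       [ 9.99999996e-01,  5.87542258e-05,  6.85517883e-05,
        -8.80115725e-05],
       [ 5.08853507e-05,  2.60424041e-01, -9.65494338e-01,
        -1.78316866e-01],
       [ 0.00000000e+00,  0.00000000e+00,  0.00000000e+00,
         1.00000000e+00]])}
```

```bash
ls pics
```

```text
scene.png
top.png
```

View pics/scene.png

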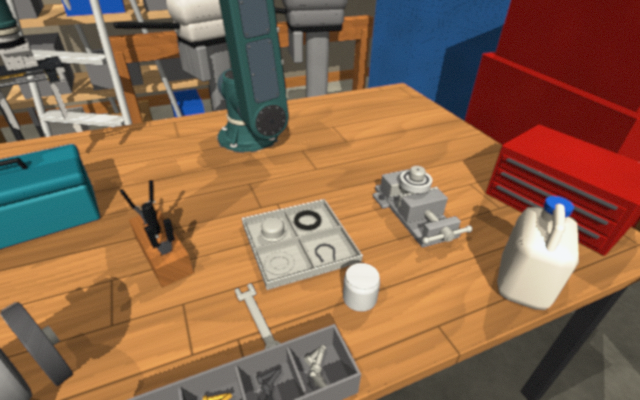

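View pics/top.png

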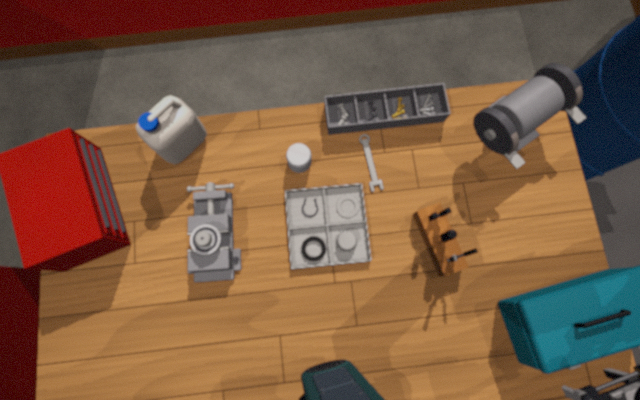

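The scene view shows the rack with a V-handled tool near (140,190), the ring at (325,250) and the axle at (415,178). In the top view the rack is at (440,240), with tools at (440,213), (449,236) and (463,254), the ring is at (310,207), and the axle at (206,238).

```bash
python3 - <<'E'
from h import *
for n in('top','scene'):
    s=dict(np.load(n+'.npz')); P=pts(s); im=s['image'].astype(int)
    ok=s['depth']>0
    x,y,z=P[...,0],P[...,1],P[...,2]
    reg=ok&(z>0.075)&(x>0.2)&(x<0.75)&(y<-0.15)&(y>-0.5)&(im.max(-1)<90)
    nl,lab,st,c=cv2.connectedComponentsWithStats(reg.astype(np.uint8))
    for i in range(1,nl):
        if st[i,4]<8: continue
        q=P[lab==i]; print(n,st[i],np.round(q.min(0),3),np.round(q.max(0),3),np.round(np.median(q,0),3))
    # axle: bright top
    reg=ok&(z>0.06)&(x>0.3)&(x<0.7)&(y>0.1)&(y<0.5)
    print('axle region zmax',np.round(np.percentile(z[reg],[50,90,99]),4))
    zt=np.percentile(z[reg],99); q=P[reg&(z>zt-0.006)]; print(len(q),q.mean(0).round(4),q.min(0).round(4),q.max(0).round(4))
    np.save(n+'P.npy',P)
s=np.load('top.npz');im=s['image']
a=cv2.resize(im[190:285,405:500],None,fx=6,fy=6,interpolation=cv2.INTER_CUBIC)
save('rack',a)
a=cv2.resize(np.hstack([im[175:275,280:380],im[190:290,180:280]]),None,fx=4,fy=4,interpolation=cv2.INTER_CUBIC);save('tray',a)
E
```

```text
top [481 121  27  28 340] [ 0.717 -0.5    0.075] [ 0.75  -0.472  0.2  ] [ 0.733 -0.491  0.147]
top [429 208  21  13 101] [ 0.529 -0.335  0.081] [ 0.551 -0.287  0.141] [ 0.54  -0.321  0.13 ]
top [440 230  16  12 125] [ 0.471 -0.335  0.075] [ 0.493 -0.313  0.152] [ 0.481 -0.319  0.141]
top [461 249  16   7  50] [ 0.428 -0.372  0.112] [ 0.438 -0.351  0.165] [ 0.432 -0.362  0.145]
top [448 257   6   5  24] [ 0.416 -0.318  0.106] [ 0.425 -0.305  0.166] [ 0.421 -0.31   0.161]
top [508 298  27  47 577] [ 0.2   -0.492  0.075] [ 0.304 -0.455  0.147] [ 0.25  -0.464  0.107]
axle region zmax [0.0737 0.1036 0.126 ]
177 [0.5487 0.3052 0.1238] [0.5297 0.2867 0.1201] [0.5691 0.3235 0.1291]
scene [ 65 157  26  39 187] [ 0.202 -0.499  0.075] [ 0.308 -0.458  0.142] [ 0.287 -0.465  0.119]
scene [120 181  55  69 909] [ 0.421 -0.373  0.075] [ 0.555 -0.289  0.165] [ 0.495 -0.324  0.119]
scene [ 18 305   8   9  32] [ 0.726 -0.5    0.194] [ 0.747 -0.49   0.198] [ 0.736 -0.497  0.196]
scene [ 55 338   4   5  10] [ 0.747 -0.478  0.122] [ 0.75  -0.475  0.132] [ 0.749 -0.476  0.126]
axle region zmax [0.0722 0.1115 0.1243]
118 [0.5522 0.3006 0.1226] [0.5318 0.2833 0.1185] [0.5695 0.3195 0.1251]
```

View pics/rack.png

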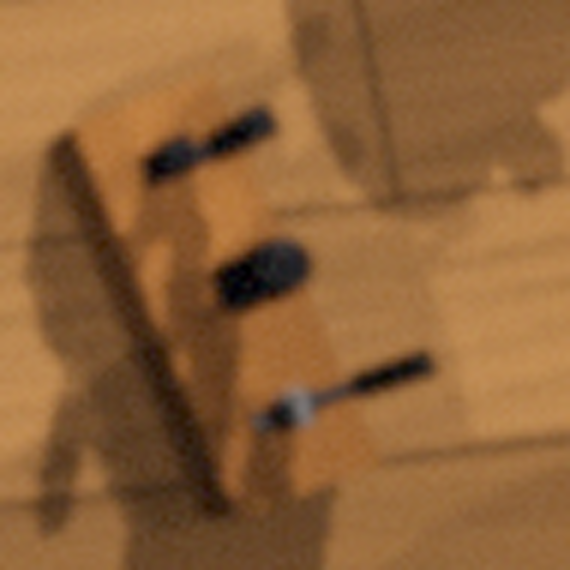

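The crop shows the lock-ring pliers in the near slot: a V with a pivot highlight, handle ends at crop (265,415) and (430,360). The cutters are at the top and the driver is in the middle.

View pics/tray.png

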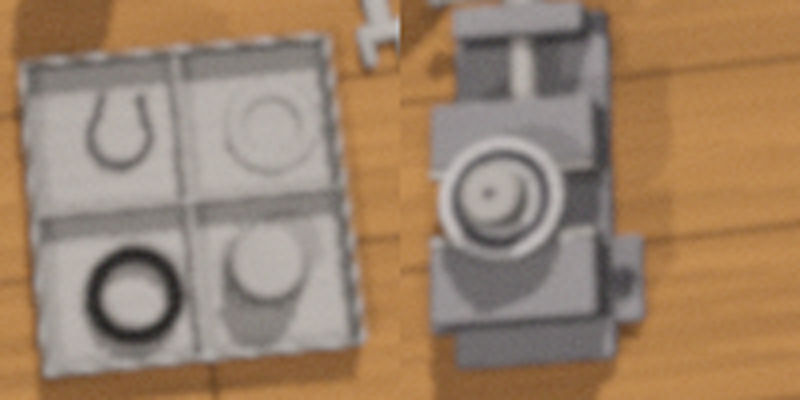

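```bash
python3 - <<'E'
from h import *
P=np.load('topP.npy')
for (u,v) in [(310,200),(310,215),(286,185+30),(366,225),(327,190),(206,238)]: print(u,v,P[v,u].round(4))
# rack top plane
x,y,z=P[...,0],P[...,1],P[...,2]
m=(abs(z-.058)<.005)&(x>.35)&(x<.65)&(y<-.23)&(y>-.45)
q=P[m][:,:2].astype(np.float32); print(len(q),cv2.minAreaRect(q))
E
```

```text
310 200 [ 0.6451  0.0182 -0.001 ]
310 215 [0.599  0.0231 0.0068]
286 215 [ 0.6088  0.0928 -0.0011]
366 225 [ 0.5481 -0.1312  0.0259]
327 190 [ 0.6677 -0.0349  0.0053]
206 238 [0.5489 0.2948 0.1233]
1493 ((0.4825666844844818, -0.32632261514663696), (0.19024084508419037, 0.07224325090646744), 13.61058521270752)
```

Request:
{"name": "move_arm", "arguments": {
  "deltas": [0,0,0,5,0,-10,-1,0,0,0,10,0,-16,-1,0,0,0,14,-4,-16,-1,0,0,0,18,-8,-16,-1,0,0,0,21,-12,-16,-1,0,0,0,21,-12,-16,-1,0,0,0,21,-12,-16,-1,0,0,0,21,-12,-16,-1]
}}

```text
time: 0.95
tool_pos: [0.3019, -0.3707, 0.3669]
ee_rot: [3.139, -0.001, 0.229]
wrist_force: [-0.6, -0.3, 1.1]
width: 0.0942
finger_force: 0.0
```

The tray crop shows the snap ring at crop (120,135), with its gap towards the picture top (world +x). On the right, the axle end is at crop (490,192) inside the bearing ring.

```bash
python3 - <<'E'
from h import *
T=toolT(); s=robot.snapshot('wrist'); P=pts(s,T@s['T_tool_cam']); im=s['image'].astype(int)
save('w1',s['image'])
z=P[...,2]; 
reg=(s['depth']>0)&(z>0.07)&(im.max(-1)<100)&(P[...,0]<.46)&(P[...,0]>.38)&(P[...,1]<-.27)&(P[...,1]>-.4)
nl,lab,st,c=cv2.connectedComponentsWithStats(reg.astype(np.uint8))
for i in range(1,nl):
    if st[i,4]<15: continue
    q=P[lab==i]; print(st[i],q.min(0).round(4),q.max(0).round(4),q.mean(0).round(4))
q=P[reg]
for a in (.10,.12,.135,.15,.16):
    k=q[abs(q[:,2]-a)<.004]
    if len(k): print(a,len(k),[ (k[m].mean(0).round(4),m.sum()) for m in (k[:,1]<-.338,k[:,1]>=-.338) if m.any()])
m=(s['depth']>0)&(abs(z-.058)<.004)&(P[...,1]<-.25)
print(cv2.minAreaRect(P[m][:,:2].astype(np.float32)), np.median(z[m]))
E
```

```text
[286  47  68  23 562] [ 0.4147 -0.3759  0.0711] [ 0.4388 -0.308   0.1651] [ 0.4253 -0.3415  0.1377]
0.1 25 [(array([ 0.4267, -0.354 ,  0.1006]), np.int64(14)), (array([ 0.4212, -0.3321,  0.1006]), np.int64(11))]
0.12 42 [(array([ 0.429 , -0.3601,  0.1193]), np.int64(20)), (array([ 0.4208, -0.3253,  0.1199]), np.int64(22))]
0.135 51 [(array([ 0.4299, -0.3636,  0.1354]), np.int64(23)), (array([ 0.4208, -0.3222,  0.1351]), np.int64(28))]
0.15 51 [(array([ 0.431 , -0.3668,  0.1508]), np.int64(22)), (array([ 0.4192, -0.3186,  0.1496]), np.int64(29))]
0.16 195 [(array([ 0.4333, -0.3712,  0.1616]), np.int64(85)), (array([ 0.4202, -0.3133,  0.1616]), np.int64(110))]
((0.4097709357738495, -0.5205230116844177), (0.3974122405052185, 0.3649756908416748), 34.447776794433594) 0.05697858517688134
```

View pics/w1.png

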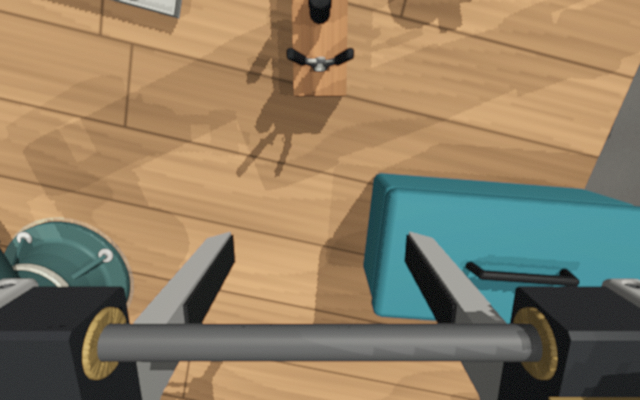

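The wrist view shows the pliers' V in the rack at (287..353, 60). The tool is already aligned with it.

Request:
{"name": "move_arm", "arguments": {
  "deltas": [0,0,0,4.5,0,0,-1,0,0,0,9,0.1,1,-1,0,0,0,12.9,0.1,4,-1,0,0,0,12.9,0.1,7,-1,0,0,0,12.9,0.1,7,-1,0,0,0,12.9,0.1,7,-1,0,0,0,12.9,0.1,7,-1]
}}

```text
time: 1.7
tool_pos: [0.4261, -0.3461, 0.2977]
ee_rot: [3.138, -0.002, 0.223]
wrist_force: [0.4, -1.2, 0.2]
width: 0.0941
finger_force: 0.0
```

```bash
python3 - <<'E'
from h import *
T=toolT(); s=robot.snapshot('wrist'); P=pts(s,T@s['T_tool_cam']); im=s['image'].astype(int)
z=P[...,2]; 
reg=(s['depth']>0)&(z>0.07)&(z<.18)&(im.max(-1)<100)&(P[...,0]<.46)&(P[...,0]>.38)&(P[...,1]<-.27)&(P[...,1]>-.4)
q=P[reg];k=q[q[:,2]>.157]
for m in (k[:,1]<-.338,k[:,1]>=-.338):print(m.sum(),k[m].mean(0).round(4),k[m].min(0).round(4),k[m].max(0).round(4))
print(T[:3,3],robot.get_obs()['ee_rot'])
E
```

```text
110 [ 0.4351 -0.3709  0.1619] [ 0.4294 -0.3761  0.1572] [ 0.4402 -0.3665  0.1642]
127 [ 0.4214 -0.3131  0.1616] [ 0.4145 -0.3181  0.1573] [ 0.4267 -0.3078  0.1645]
[ 0.42610078 -0.34612221  0.29768117] [ 3.13756326e+00 -2.23528363e-03  2.22740890e-01]
```

Request:
{"name": "move_arm", "arguments": {
  "deltas": [0,0,0,0.3,-0.35,4,-1,0,0,0,0.3,-0.35,8,-1,0,0,0,0.3,-0.35,12,-1,0,0,0,0.3,-0.35,15,-1,0,0,0,0.3,-0.35,17.3,-1,0,0,0,0.3,-0.35,17.3,-1,0,0,0,0.3,-0.35,17.3,-1,0,0,0,0.3,-0.35,17.3,-1]
}}

```text
time: 2.55
tool_pos: [0.4298, -0.342, 0.1257]
ee_rot: [3.137, -0.003, 0.224]
wrist_force: [0.0, -0.2, 0.2]
width: 0.0937
finger_force: 0.0
```

Request:
{"name": "move_arm", "arguments": {
  "deltas": [0,0,0,0,0,0,-0.27,0,0,0,0,0,0,-0.27,0,0,0,0,0,0,-0.27,0,0,0,0,0,0,-0.27,0,0,0,0,0,0,-0.27,0,0,0,0,0,0,-0.27,0,0,0,0,0,0,-0.27,0,0,0,0,0,0,-0.27]
}}

```text
time: 3.35
tool_pos: [0.4294, -0.3408, 0.1245]
ee_rot: [3.14, -0.002, 0.225]
wrist_force: [-0.2, 1.0, 6.8]
width: 0.0595
finger_force: 10.6
```

Request:
{"name": "move_arm", "arguments": {
  "deltas": [0,0,0,0,0,-1,-0.27,0,0,0,0,0,-2.5,-0.27,0,0,0,0,0,-4,-0.27,0,0,0,0,0,-6,-0.27,0,0,0,0,0,-8.5,-0.27,0,0,0,0,0,-11,-0.27,0,0,0,0,0,-13,-0.27,0,0,0,0,0,-14,-0.27]
}}

```text
time: 4.15
tool_pos: [0.4296, -0.3412, 0.2672]
ee_rot: [3.136, -0.004, 0.225]
wrist_force: [0.6, 0.3, -1.2]
width: 0.0597
finger_force: 5.3
```

Request:
{"name": "move_arm", "arguments": {
  "deltas": [0,0,0,0,0,0,-0.27,0,0,0,0,0,0,-0.27,0,0,0,0,0,0,-0.27]
}}

```text
time: 4.45
tool_pos: [0.4282, -0.3401, 0.261]
ee_rot: [-3.139, 0.002, 0.225]
wrist_force: [-0.5, 0.0, -2.0]
width: 0.0598
finger_force: 5.3
```

```bash
python3 - <<'E'
from h import *
T=toolT(); s=robot.snapshot('wrist'); TC=s['T_tool_cam']; P=pts(s,TC); im=s['image'].astype(int)
save('w2',s['image']); np.save('P2.npy',P)
# tips in tool frame
reg=(s['depth']>0)&(P[...,2]>-.02)&(P[...,2]<.13)&(abs(P[...,0])<.03)&(abs(P[...,1])<.03)
q=P[reg]
for a in np.arange(0,.13,.01):
    k=q[abs(q[:,2]-a)<.005]
    if len(k): print(round(a,3),len(k),k.min(0).round(4),k.max(0).round(4),k.mean(0).round(4))
print(q[:,2].max())
t=dict(np.load('top.npz'));P=np.load('topP.npy')
x,y,z=P[...,0],P[...,1],P[...,2]; g=t['image'].astype(int)
m=np.zeros((400,640),np.uint8); m[192:220,292:326]=(g[192:220,292:326].max(-1)<110)
q=P[m>0];print('ring px',m.sum(),q.min(0),q.max(0),q.mean(0))
E
```

```text
0.0 411 [-0.0077 -0.03   -0.005 ] [0.0094 0.03   0.005 ] [ 0.0013  0.0006 -0.0005]
0.01 388 [-0.0072 -0.0227  0.0051] [0.0038 0.0229 0.015 ] [-0.0005 -0.0012  0.0106]
0.02 273 [-0.0056 -0.0235  0.015 ] [0.0013 0.0195 0.0249] [-0.0004  0.0009  0.0198]
0.03 364 [-0.0057 -0.0147  0.025 ] [0.002  0.0177 0.035 ] [-0.0003  0.0015  0.0305]
0.04 410 [-0.011  -0.0114  0.035 ] [0.0054 0.0145 0.045 ] [-0.0003  0.0017  0.0396]
0.05 87 [-0.0009 -0.0112  0.045 ] [0.0054 0.0138 0.0543] [0.0026 0.0019 0.0484]
0.06 44 [-0.0005 -0.0084  0.0563] [0.001  0.0127 0.0649] [0.0002 0.0028 0.0614]
0.07 88 [-0.0021 -0.0087  0.0651] [0.0006 0.014  0.0749] [0.     0.0026 0.0701]
0.08 87 [-0.0052 -0.009   0.0751] [0.0006 0.0143 0.0849] [-0.0003  0.0028  0.0797]
0.09 69 [-0.0016 -0.0092  0.0852] [0.0002 0.0149 0.0941] [-0.0003  0.0029  0.0894]
0.1 73 [-0.0028 -0.0097  0.095 ] [0.0002 0.0155 0.105 ] [-0.0003  0.0037  0.0996]
0.11 34 [-0.0014 -0.0097  0.1053] [-0.0003  0.0157  0.1148] [-0.0008  0.0022  0.11  ]
0.12 31 [-0.0037 -0.0067  0.1151] [-0.0006  0.0137  0.1224] [-0.0012  0.0036  0.1193]
0.12238593039275758
ring px 1 [0.59593364 0.02346857 0.00767453] [0.59593364 0.02346857 0.00767453] [0.59593364 0.02346857 0.00767453]
```

View pics/w2.png

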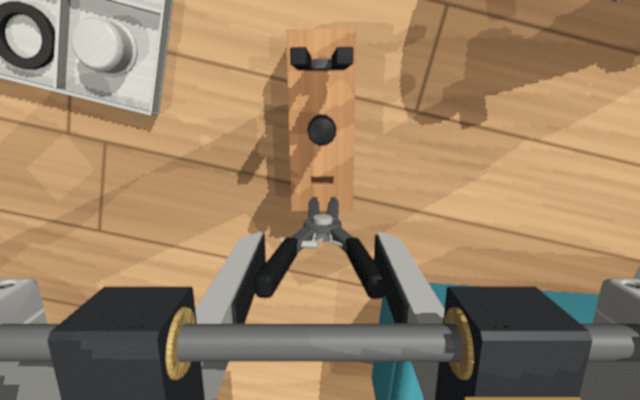

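The wrist view shows the pliers held with their tips at (310..337, 200), slightly apart, out of the rack. The empty slot is at (322,180) and the cutters and driver are untouched.

Request:
{"name": "move_arm", "arguments": {
  "deltas": [0,0,0,0,0,-3,-0.27,0,0,0,1,-2,-5,-0.27,0,0,0,3,-5,-6,-0.27,0,0,0,5,-9,-6,-0.27,0,0,0,7,-13,-6,-0.27,0,0,0,9,-17,-6,-0.27,0,0,0,11,-21,-6,-0.27,0,0,0,13,-25,-6,-0.27]
}}

```text
time: 5.3
tool_pos: [0.4995, -0.066, 0.3214]
ee_rot: [-3.141, 0.002, 0.225]
wrist_force: [0.6, -0.4, -1.8]
width: 0.0599
finger_force: 5.3
```

Request:
{"name": "move_arm", "arguments": {
  "deltas": [0,0,0,2,-3,0,-0.27,0,0,0,4,-6,0,-0.27,0,0,0,5,-7.5,0,-0.27,0,0,0,5,-7.8,0,-0.27,0,0,0,5,-7.8,0,-0.27,0,0,0,5,-7.8,0,-0.27,0,0,0,5,-7.8,0,-0.27]
}}

```text
time: 6.0
tool_pos: [0.5308, 0.0182, 0.3225]
ee_rot: [3.141, 0.0, 0.223]
wrist_force: [0.3, -0.5, -2.7]
width: 0.0597
finger_force: 5.3
```

```bash
python3 - <<'E'
from h import *
T=toolT(); s=robot.snapshot('wrist'); TC=s['T_tool_cam']; P=pts(s,T@TC); np.savez('w3.npz',T=T,**s)
save('w3',s['image']); print(T[:3,3],robot.get_obs()['ee_rot'])
E
```

```text
[0.53075218 0.01815426 0.32250261] [3.14124978e+00 2.79542431e-05 2.22886007e-01]
```

View pics/w3.png

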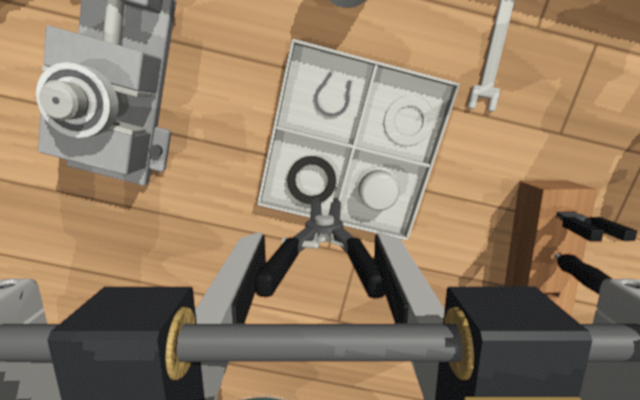

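The ring's arc is around (332,97) with lugs at (317,76) and (347,72). The axle end is at (62,100).

```bash
cat >> h.py <<'E'
def ray(s,TC,uv,z):
    """pixels -> points on the world plane of height z"""
    f=200/np.tan(np.radians(s['fov_y'])/2); uv=np.atleast_2d(uv).astype(float)
    d=np.c_[(uv[:,0]-s['cx'])/f,-(uv[:,1]-s['cy'])/f,-np.ones(len(uv))]@TC[:3,:3].T
    return TC[:3,3]+d*((z-TC[2,3])/d[:,2])[:,None]
def ringfit(s,TC,guess,thr=0.78):
    """mask of the ring near guess (world xy); centre, yaw from circle & gap"""
    g=cv2.cvtColor(s['image'],cv2.COLOR_RGB2GRAY).astype(float)
    v,u=np.mgrid[0:400,0:640]; uv=np.c_[u.ravel(),v.ravel()]
    W=ray(s,TC,uv,.0068)[:,:2]; near=np.linalg.norm(W-guess,axis=1)<.036
    bg=np.median(g.ravel()[near]); m=near&(g.ravel()<thr*bg)
    lab=cv2.connectedComponents(m.reshape(400,640).astype(np.uint8))[1]
    b=np.argmax(np.bincount(lab[lab>0])); k=lab.ravel()==b
    q=W[k]; w=(bg-g.ravel())[k]
    from scipy.optimize import least_squares
    c=q.mean(0)
    for _ in range(6):   # arc points: all but the gap side
        th=None
        d=q.mean(0)-c if _ else np.array([1.,0])
        d=d/np.linalg.norm(d); sel=(q-c)@d<.010
        c=least_squares(lambda p:(np.linalg.norm(q[sel]-p[:2],axis=1)-.0217),c).x
        lug=q[np.linalg.norm(q-c,axis=1)>.0255]
        if len(lug): d=lug.mean(0)-c
    d/=np.linalg.norm(d); n=np.array([-d[1],d[0]])
    L=(q-c)@d; Y=(q-c)@n; r=np.linalg.norm(q[sel]-c,axis=1)
    A=lug[(lug-c)@n>0];B=lug[(lug-c)@n<0]
    if len(A) and len(B): 
        d2=(A.mean(0)+B.mean(0))/2-c
        t=A.mean(0)-B.mean(0); print('yaw by lugs line',np.arctan2(-t[0],t[1]),'lug sep',np.linalg.norm(t),'yaw by mid',np.arctan2(d2[1],d2[0]))
        d=d2/np.linalg.norm(d2)
    print('n',k.sum(),'c',c.round(4),'yaw',np.arctan2(d[1],d[0]),'x range',L.min().round(4),L.max().round(4),'y',Y.min().round(4),Y.max().round(4),'r',r.mean().round(4),r.std().round(4))
    return c,d,k.reshape(400,640)
E
python3 - <<'E'
from h import *
s=dict(np.load('w3.npz')); TC=s['T']@s['T_tool_cam']
g=ray(s,TC,[332,97],.0068)[0]; print(g)
c,d,m=ringfit(s,TC,g[:2])
print('pliers pos',c+.0255*d)
t=dict(np.load('top.npz')); TT=np.eye(4);TT[:3,:3]=rot(t['orientation']);TT[:3,3]=t['origin']
ringfit(t,TT,c)
P=pts(s,TC)  # tray check
for uv in ((310,120),(300,50),(272,130)): print(P[uv[1],uv[0]])
# tips, tool frame
p=pts(s,s['T_tool_cam']); im=s['image'].astype(int)
for v in range(190,226,2):
    r=p[v,295:350]; k=(r[:,2]<.135)&(r[:,2]>0)&(s['depth'][v,295:350]>0)
    if k.any(): print(v,np.where(k)[0].min()+295,np.where(k)[0].max()+295,k.sum(),r[k].min(0).round(4),r[k].max(0).round(4))
E
```

```text
[0.62001387 0.0208266  0.0068    ]
yaw by lugs line -0.19877676079202677 lug sep 0.0298212833077714 yaw by mid -0.1565378713381079
n 456 c [0.6174 0.0215] yaw -0.1565378713381079 x range -0.0253 0.0356 y -0.024 0.0238 r 0.0216 0.0018
pliers pos [0.64260742 0.01757179]
yaw by lugs line 3.0575153869157448 lug sep 0.02169423526894039 yaw by mid 2.9371133107919416
n 81 c [0.6253 0.0216] yaw 2.9371133107919416 x range -0.0221 0.0323 y -0.0219 0.0226 r 0.0211 0.0024
[0.58341782 0.04352021 0.00059001]
[0.66886427 0.07574503 0.00263844]
[ 0.55796115  0.09301295 -0.0019725 ]
198 314 338 12 [-0.0024 -0.0048  0.117 ] [-0.0016  0.0163  0.1199]
200 312 339 15 [-0.0039 -0.0064  0.1099] [-0.0015  0.0168  0.1187]
202 311 341 22 [-0.0024 -0.0072  0.101 ] [-0.0008  0.018   0.1067]
204 311 340 22 [-0.002 -0.007  0.094] [-0.0006  0.0168  0.0992]
206 311 340 22 [-0.0017 -0.0069  0.0878] [-0.0005  0.0164  0.0922]
208 311 340 22 [-0.0018 -0.0067  0.0814] [-0.0002  0.0162  0.0866]
210 311 340 23 [-0.0019 -0.0066  0.0761] [-0.0003  0.0159  0.0816]
212 310 340 24 [-0.0023 -0.0073  0.0711] [-0.0003  0.0155  0.0775]
214 310 340 25 [-0.003  -0.0071  0.0651] [-0.      0.0155  0.0747]
216 310 340 31 [-0.005  -0.0069  0.0459] [0.0046 0.0156 0.0758]
218 310 339 30 [-0.001  -0.0068  0.0407] [0.0049 0.0139 0.0588]
220 307 341 35 [ 0.0006 -0.0086  0.0391] [0.004  0.0147 0.0495]
222 305 342 37 [ 0.0005 -0.0098  0.0388] [0.0028 0.0151 0.0454]
224 305 343 39 [-0.0005 -0.0098  0.038 ] [0.0016 0.0157 0.0442]
```

Request:
{"name": "move_arm", "arguments": {
  "deltas": [0,0,0.1,3,0.5,2,-0.27,0,0,0.2,6,1,4,-0.27,0,0,0.3,9,1.7,6,-0.27,0,0,0.39,11.4,2.2,9,-0.27,0,0,0.39,11.4,2.2,12,-0.27,0,0,0.39,11.4,2.2,14,-0.27,0,0,0.39,11.4,2.2,14,-0.27,0,0,0.39,11.4,2.2,14,-0.27]
}}

```text
time: 6.85
tool_pos: [0.6471, 0.0226, 0.1828]
ee_rot: [3.141, 0.0, -0.166]
wrist_force: [0.2, -0.7, -0.5]
width: 0.06
finger_force: 5.3
```

Request:
{"name": "move_arm", "arguments": {
  "deltas": [0,0,0,0,0,0,-0.27,0,0,0,0,0,0,-0.27]
}}

```text
time: 7.05
tool_pos: [0.648, 0.0231, 0.1851]
ee_rot: [-3.141, -0.004, -0.165]
wrist_force: [-0.6, 0.9, -2.6]
width: 0.0597
finger_force: 5.3
```

```bash
python3 - <<'E'
from h import *
T=toolT(); s=robot.snapshot('wrist'); TC=s['T_tool_cam']; np.savez('w4.npz',T=T,**s)
print(T[:3,3],robot.get_obs()['ee_rot'])
a=cv2.resize(s['image'][120:250,250:400],None,fx=4.5,fy=4.5,interpolation=cv2.INTER_CUBIC);save('w4',a)
p=pts(s,TC)
for v in range(188,226,2):
    r=p[v,290:360]; k=(r[:,2]<.145)&(r[:,2]>0)&(s['depth'][v,290:360]>0)
    if k.any(): print(v,np.where(k)[0].min()+290,np.where(k)[0].max()+290,k.sum(),r[k].min(0).round(4),r[k].max(0).round(4))
E
```

```text
[0.64796214 0.02308286 0.18509712] [-3.14125834 -0.00379519 -0.16535086]
188 314 338 12 [ 0.0064 -0.0051  0.1177] [0.0071 0.0159 0.1206]
190 312 339 14 [ 0.0043 -0.0066  0.1117] [0.0068 0.0164 0.1218]
192 311 340 20 [ 0.0064 -0.0074  0.1034] [0.007  0.0169 0.1061]
194 311 340 22 [ 0.0057 -0.0072  0.0973] [0.0068 0.0166 0.102 ]
196 311 340 22 [ 0.0053 -0.0071  0.0922] [0.0065 0.0163 0.097 ]
198 311 340 22 [ 0.0052 -0.0069  0.0866] [0.0063 0.016  0.0907]
200 310 340 24 [ 0.0045 -0.0077  0.0815] [0.0061 0.0158 0.0871]
202 310 340 24 [ 0.0047 -0.0075  0.0757] [0.0061 0.0155 0.0808]
204 310 340 24 [ 0.0042 -0.0074  0.0708] [0.0059 0.0153 0.0767]
206 310 340 25 [ 0.0023 -0.0072  0.0667] [0.0055 0.0154 0.078 ]
208 310 340 31 [ 0.0002 -0.0071  0.0478] [0.0096 0.0155 0.0797]
210 310 339 30 [ 0.0047 -0.007   0.0429] [0.0096 0.0136 0.0594]
212 308 339 32 [ 0.0054 -0.0081  0.0397] [0.0092 0.0131 0.0522]
214 306 342 36 [ 0.0051 -0.0094  0.0381] [0.0084 0.015  0.0486]
216 305 343 39 [ 0.0047 -0.01    0.0391] [0.0067 0.0155 0.0453]
218 305 343 39 [ 0.0037 -0.0099  0.0378] [0.0058 0.0155 0.0442]
220 305 343 39 [ 0.0019 -0.0098  0.0344] [0.0055 0.0156 0.0454]
222 303 344 42 [ 0.0037 -0.0109  0.0326] [0.0048 0.0156 0.0357]
224 301 346 46 [ 0.0026 -0.0119  0.0302] [0.0043 0.0165 0.0351]
```

View pics/w4.png

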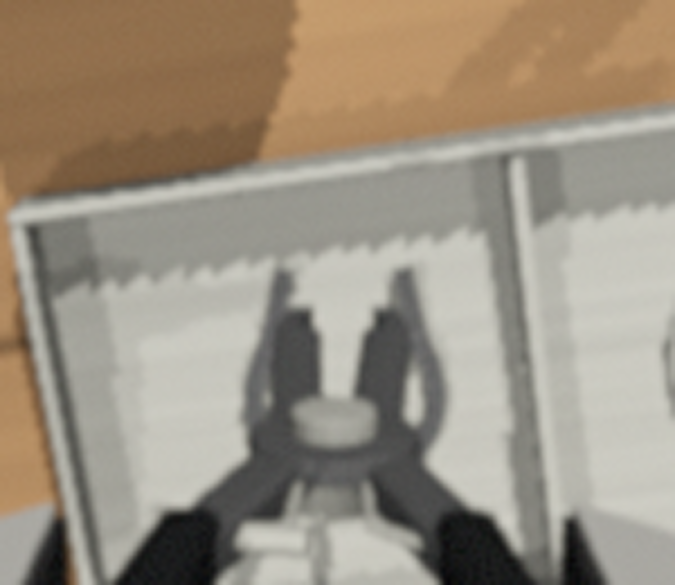

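The zoomed crop shows the two tips ending at crop (298,315) and (390,315), inside the ring's lugs, whose ends are at (285,272) and (402,272). They are well centred in y.

```bash
python3 - <<'E'
from h import *
s=dict(np.load('w4.npz')); p=pts(s,s['T_tool_cam']); g=cv2.cvtColor(s['image'],cv2.COLOR_RGB2GRAY)
for v in range(176,206,2):
    print(v,''.join(' %3d'%x for x in g[v,306:346]))
for v in range(182,206,2):
    print(v,''.join(' %3d'%(1000*x) if x<.15 else '   .' for x in p[v,306:346,2]))
E
```

```text
176  148 148 152 156 156 150 148 149 156 164 173 175 169 159 162 176 183 192 195 192 185 185 192 195 198 194 184 185 193 199 199 199 200 199 197 198 200 198 198 200
178  164 174 181 189 181 162 156 167 178 182 184 188 190 189 194 198 198 199 199 198 198 199 199 198 199 198 198 198 198 199 198 195 192 189 182 181 186 185 190 195
180  193 195 193 184 163 130 118 127 141 159 176 188 195 198 197 197 197 197 197 197 197 197 196 197 196 196 197 195 196 191 182 158 131 120 113 132 163 176 185 193
182  186 187 186 174 142 107  98 101 118 153 182 194 197 196 195 196 196 195 195 195 196 196 196 195 196 196 196 196 195 184 166 135 111 101 102 120 152 174 186 195
184  182 182 178 160 122  96  96 100 117 150 179 194 196 196 196 196 196 197 196 198 197 197 197 196 197 197 197 198 197 187 155 125 114 104  99 109 136 168 185 196
186  183 184 177 152 116  99 101 120 151 178 191 194 194 195 197 198 198 198 198 199 198 198 199 198 199 200 197 198 195 185 153 128 119 108 102 102 121 156 177 190
188  191 189 173 137 107  98 103 110 122 129 132 133 139 164 192 200 200 200 199 200 199 199 200 200 200 195 1
[... 2655 characters left out ...]
  93  92  92  92  94   .   .   .   .   .
198    .   .   .   .   .  88  87  88  87  87  87  87  87  88  89  90   .   .   .   .   .   .   .   .  88  87  88  86  86  87  87  86  86  87  88   .   .   .   .   .
200    .   .   .   .  87  82  82  82  81  82  83  82  83  81  83  83   .   .   .   .   .   .   .  84  82  81  82  83  82  82  82  82  81  83  85   .   .   .   .   .
202    .   .   .   .  79  77  77  77  77  77  77  77  77  78  77  79   .   .   .   .   .   .   .  78  77  76  77  78  77  77  75  76  77  78  80   .   .   .   .   .
204    .   .   .   .  73  72  73  73  71  71  72  71  72  73  72  73   .   .   .   .   .   .   .  72  71  72  72  73  70  71  72  71  71  72  76   .   .   .   .   .
```

```bash
python3 - <<'E'
from h import *
s=dict(np.load('w4.npz')); T=s['T']; TC=T@s['T_tool_cam']
Ti=np.linalg.inv(T); t=lambda q:(q-T[:3,3])@T[:3,:3]
for uv in [(312.5,179.3),(339.7,179.3),(314.8,184),(336.3,184)]:
    q=ray(s,TC,uv,.007)[0]; print(uv,q.round(4),'tool',t(q).round(4))
P=pts(s,TC); print('floor z', np.median(P[170:190,320:332,2][s['depth'][170:190,320:332]>0]))
E
```

```text
(312.5, 179.3) [0.6522 0.0301 0.007 ] tool [ 0.0023 -0.0075  0.1781]
(339.7, 179.3) [0.6476 0.0022 0.007 ] tool [0.0023 0.0208 0.1781]
(314.8, 184) [0.6469 0.0286 0.007 ] tool [-0.0027 -0.0052  0.1781]
(336.3, 184) [0.6432 0.0064 0.007 ] tool [-0.0027  0.0173  0.1781]
floor z 0.001854585654317259
```

Request:
{"name": "move_arm", "arguments": {
  "deltas": [0,0,0,-0.1,0,0.5,-0.29,0,0,0,-0.25,0,1,-0.31,0,0,0,-0.4,0,1.5,-0.33,0,0,0,-0.5,0,2,-0.345,0,0,0,-0.6,0,2.5,-0.36,0,0,0,-0.6,0,3,-0.36,0,0,0,-0.6,0,3,-0.36,0,0,0,-0.6,0,3,-0.36]
}}

```text
time: 7.9
tool_pos: [0.6411, 0.0243, 0.1523]
ee_rot: [3.141, 0.0, -0.165]
wrist_force: [-0.3, 0.2, -0.9]
width: 0.064
finger_force: 5.0
```

```bash
cat > m.py <<'E'
from h import *
import sys
T=toolT(); s=robot.snapshot('wrist'); TC=s['T_tool_cam']; np.savez('w5.npz',T=T,**s)
print(T[:3,3],robot.get_obs()['ee_rot'])
p=pts(s,TC); g=cv2.cvtColor(s['image'],cv2.COLOR_RGB2GRAY)
a,b=int(sys.argv[1]),int(sys.argv[2])
for v in range(a,b,2): print(v,''.join(' %3d'%x for x in g[v,302:350]))
for v in range(a,b,2):
    print(v,''.join(' %3d'%(1000*x) if x<.15 else '   .' for x in p[v,302:350,2]))
    r=p[v,302:350]; k=(r[:,2]<.15)&(r[:,2]>.05)
    if k.any(): print('   x',np.median(r[k,0]).round(4), 'y',r[k,1].min().round(4),r[k,1].max().round(4))
E
python3 m.py 164 200
```

```text
[0.64111272 0.02427373 0.15225226] [ 3.14151971e+00 -3.54818519e-04 -1.65201085e-01]
164  151 149 149 149 152 149 150 149 150 150 150 150 150 151 151 151 150 150 150 149 151 149 152 151 150 151 151 151 150 151 146 134 126 125 125 124 127 132 138 142 144 148 149 146 142 142 138 133
166  150 149 149 149 150 150 152 151 150 149 150 150 151 150 150 150 148 150 150 152 151 150 151 149 151 151 151 151 151 152 145 132 126 126 127 128 129 137 149 151 153 152 147 135 127 125 125 124
168  149 149 149 149 149 149 149 148 150 149 150 150 151 151 151 150 150 152 151 151 151 152 151 152 150 152 151 152 148 142 134 127 125 124 125 130 140 147 150 149 149 150 148 140 128 124 124 124
170  150 149 149 150 151 150 152 151 151 151 151 152 150 151 151 150 149 151 150 150 150 150 149 147 149 149 150 147 141 129 123 123 124 126 127 137 144 151 157 155 149 147 148 147 151 157 153 135
172  151 150 150 149 150 149 149 150 150 150 149 149 149 147 149 148 149 148 150 148 146 149 152 156 155 150 146 151 154 158 162 153 143 144 152 165 175 184 192 185 170 164 177 186 193 196 191 181
174  149 149 149 149 149 147 1
[... 5894 characters left out ...]
.0003 y -0.0152 0.0251
194    . 149   .   . 149 146 147 146 145 145 102  99 100 100  99  98 101 100 101 101 100   .   .   .   .   . 102 100 100  99 100 100 100 100 100 101 101 149   .   . 145 146 146 145 145 145   .   .
   x 0.0058 y -0.0162 0.0261
196    .   .   .   . 148 147 146 146 146 146  97  94  95  94  95  95  94  94  95  94  96   .   .   . 148   .  95  96  94  94  95  95  94  95  95  94  96   . 149   . 145 145 147 146 145 145 148   .
   x 0.0055 y -0.0133 0.0273
198    .   . 148 145 146 146 146 145 147 146  89  89  88  89  88  89  89  88  88  90  92   .   .   .   . 149  91  89  87  89  87  89  88  89  88  90  89   .   . 149   . 146 146 146 146 147 145 147
   x 0.0053 y -0.0153 0.0282
```

Request:
{"name": "move_arm", "arguments": {
  "deltas": [0,0,0,0.1,0.09,0.4,-0.36,0,0,0,0.1,0.09,0.8,-0.36,0,0,0,0.1,0.09,1.2,-0.36,0,0,0,0.1,0.09,1.6,-0.36,0,0,0,0.1,0.09,1.8,-0.36,0,0,0,0.1,0.09,1.8,-0.36,0,0,0,0.1,0.09,1.8,-0.36]
}}

```text
time: 8.65
tool_pos: [0.642, 0.0233, 0.1345]
ee_rot: [3.142, -0.0, -0.165]
wrist_force: [-0.3, -0.2, -2.3]
width: 0.0641
finger_force: 5.0
```

```bash
python3 m.py 172 204; python3 -c "
from h import *
print(robot.get_obs()['wrist_force'])"
```

```text
[0.64204532 0.02326625 0.1344738 ] [ 3.14156656e+00 -4.39882701e-04 -1.65157810e-01]
172  149 150 149 149 150 149 150 150 152 149 151 150 151 150 151 152 151 151 150 151 152 151 149 145 142 135 129 128 126 125 127 127 126 126 125 127 125 126 133 141 140 131 124 124 125 125 127 124
174  151 150 152 151 150 150 151 151 151 151 152 151 152 151 151 151 151 152 151 151 149 149 146 141 129 126 125 123 126 125 123 124 125 125 128 127 126 125 129 131 127 124 123 122 125 126 128 124
176  151 151 150 151 150 150 151 150 151 151 150 150 150 149 149 149 149 151 150 149 143 135 128 126 123 122 122 123 124 132 138 139 137 141 143 146 145 148 159 161 144 130 133 143 156 163 162 148
178  149 148 149 149 149 148 150 148 150 150 148 149 150 151 154 149 148 149 148 147 144 148 155 151 139 129 132 145 161 178 181 169 160 165 171 171 174 178 179 180 173 168 174 179 185 189 191 192
180  149 148 148 151 156 155 151 148 148 151 157 164 174 180 179 168 159 165 174 176 175 177 178 179 174 168 176 187 192 194 197 196 195 197 194 187 181 180 181 181 181 181 181 181 187 196 199 199
182  155 162 175 184 190 183 1
[... 5094 characters left out ...]
 129 128 129 127 127 128 132  85  85  85  85  87  85  85  85  84  86  89 131 132 132 132 132  86  85  85  84  86  85  83  85  85  84  87 132 133 133 129 128 127 129 128 129 131 133
   x -0.0045 y -0.0163 0.0269
200  133 132 133 127 129 128 128 128 128  84  82  79  81  79  80  81  80  81  80  81  84 132 131 132 133 132  81  81  80  80  79  80  80  79  79  81  80 132 133 132 132 128 128 128 129 129 131 133
   x -0.0065 y -0.0164 0.027
202  132 132 132 127 128 128 129 129 129  76  75  76  76  76  76  75  76  75  76  76  78 132 132 132 132  78  76  75  75  75  75  75  75  74  75  75  75 133 133 132 128 128 129 128 129 128 127 132
   x -0.0015 y -0.0164 0.027
[ 0.8051556  -0.27731497 -1.95889687]
```

Request:
{"name": "move_arm", "arguments": {
  "deltas": [0,0,0,0,0.02,0.3,-0.36,0,0,0,0,0.02,0.6,-0.36,0,0,0,0,0.02,0.8,-0.36,0,0,0,0,0.02,0.9,-0.36,0,0,0,0,0.02,0.9,-0.36,0,0,0,0,0.02,0.9,-0.36]
}}

```text
time: 9.3
tool_pos: [0.642, 0.023, 0.1255]
ee_rot: [3.142, -0.0, -0.165]
wrist_force: [0.7, -0.3, -2.5]
width: 0.0639
finger_force: 5.0
```

Request:
{"name": "move_arm", "arguments": {
  "deltas": [0,0,0,0,0,0,-0.33,0,0,0,0,0,0,-0.3,0,0,0,0,0,0,-0.27,0,0,0,0,0,0,-0.24,0,0,0,0,0,0,-0.24]
}}

```text
time: 9.8
tool_pos: [0.6421, 0.0229, 0.1257]
ee_rot: [3.141, -0.0, -0.165]
wrist_force: [0.2, -0.5, -1.1]
width: 0.0584
finger_force: 5.7
```

```bash
python3 m.py 182 196
```

```text
[0.64208058 0.02287134 0.12572848] [ 3.14125586e+00 -4.49853638e-04 -1.65253431e-01]
182  147 148 149 153 155 151 151 148 150 150 156 165 175 182 181 164 151 150 157 165 173 177 180 175 165 166 173 178 181 180 178 180 190 198 201 200 198 193 185 182 182 182 182 182 182 182 181 182
184  154 165 175 182 185 173 156 156 170 174 183 185 185 189 192 187 185 181 180 181 182 181 181 181 181 182 183 184 186 190 193 198 199 200 197 193 192 188 179 176 175 174 173 178 179 181 183 185
186  189 196 196 193 185 171 142 136 149 155 163 173 179 181 188 193 188 182 179 180 181 180 183 188 190 192 196 197 197 197 199 198 194 193 189 180 165 148 129 121 111 115 143 170 180 185 192 197
188  192 197 196 189 175 144 111  99  97 102 120 133 127 114 115 118 125 145 168 176 177 177 182 188 192 195 196 196 197 196 195 184 149 121 118 111 101  88  87  88  87  91 124 160 177 187 195 198
190  186 189 189 182 161 125 100  98  98  94  88  85  76  70  65  61  80 125 163 175 176 178 181 185 186 188 190 191 190 191 187 170 116  64  67  71  74  77  84  88  89  91 109 146 175 185 192 197
192  183 185 185 173 147 110  
[... 1246 characters left out ...]
 0.006 y -0.0157 0.0258
190  125 123 124 123 124 119 119 120 120 119 114 112 113 112 113 113 116 120 124 122 124 123 123 124 124 124 123 124 124 122 122 124 119 113 111 111 112 112 111 119 118 120 119 119 124 123 123 122
   x 0.0046 y -0.0159 0.0259
192  124 123 122 123 119 119 119 120 119 105 105 104 105 103 103 104 105 104 105 123 123 122 122 122 124 125 124 123 123 123 105 104 104 105 103 105 104 103 104 104 119 121 120 120 123 123 123 123
   x 0.003 y -0.0158 0.026
194  121 124 124 123 119 119 -178 119 119  99  99  98 100  99  99  98  98  99  99 103 125 124 123 124 123 123 124 123 123  99  99  98  98  98  98  97  98  99  99  99 119 118 119 119 119 124 123 124
   x 0.0014 y -0.0157 0.0261
```

Request:
{"name": "move_arm", "arguments": {
  "deltas": [0,0,0,0,0,0.08,-0.24,0,0,0,0,0,0.15,-0.24,0,0,0,0,0,0.15,-0.24,0,0,0,0,0,0.15,-0.24]
}}

```text
time: 10.25
tool_pos: [0.6426, 0.0229, 0.1253]
ee_rot: [3.142, -0.002, -0.165]
wrist_force: [0.1, -0.5, 4.7]
width: 0.0583
finger_force: 6.7
```

Request:
{"name": "move_arm", "arguments": {
  "deltas": [0,0,0,0,0,0,-0.21,0,0,0,0,0,0,-0.17,0,0,0,0,0,0,-0.13,0,0,0,0,0,0,-0.09,0,0,0,0,0,0,-0.05,0,0,0,0,0,0,-0.05]
}}

```text
time: 10.85
tool_pos: [0.6429, 0.0224, 0.126]
ee_rot: [3.141, -0.004, -0.166]
wrist_force: [-0.2, -1.4, 7.2]
width: 0.0495
finger_force: 9.0
```

```bash
python3 m.py 180 200
```

```text
[0.64288606 0.0223532  0.12601773] [ 3.14064797 -0.00355835 -0.16551365]
180  152 152 152 151 152 150 151 150 151 151 151 151 151 150 150 151 149 147 139 129 125 129 130 126 124 123 125 128 135 143 147 134 125 131 141 156 175 186 192 186 170 166 177 185 194 197 186 162
182  149 150 148 151 150 151 149 151 149 147 148 153 158 158 151 147 147 143 139 143 156 164 169 159 142 144 156 166 175 177 170 161 171 185 193 196 199 201 200 199 197 198 199 200 200 200 195 184
184  148 153 158 166 169 158 150 148 145 148 162 177 184 176 157 147 155 165 173 177 182 181 182 180 177 177 181 183 181 184 184 188 196 200 200 201 201 199 200 200 200 199 199 195 193 190 189 184
186  174 186 194 195 188 167 151 142 145 156 165 172 179 184 187 182 181 183 182 182 181 181 181 181 184 186 190 191 193 197 198 199 199 201 199 198 199 199 199 201 198 198 192 185 181 177 176 175
188  198 201 200 201 196 180 150 117 104 103 107 120 143 162 172 169 168 175 180 179 180 183 188 193 195 198 198 198 198 196 198 198 198 196 197 197 197 197 197 197 190 184 176 167 157 141 127 123
190  195 197 197 198 194 175 137 105 103  
[... 2504 characters left out ...]
02 y -0.0158 0.0256
194  124 123 123 123 125 119 119 120 119 104 102 103 103 102 102 102 103 102 104 124 123 125 123 123 123 124 123 124 124 124 122 123 124 124 123 124 124 103 102 103 103 102 102 102 102 103 102 103
   x 0.0011 y -0.0159 0.0243
196  124 125 125 122 124 118 119 -178 120  98  97  97  96  96  96  98  96  96  96  99 123 124 123 125 124 124 125 124 124 124 124 124 125 126 124 123  97  96  96  96  96  97  95  96  95  95  99 104
   x -0.0004 y -0.0159 0.0244
198  123 125 123 123 123 120 118 120 119  94  91  90  91  91  90  90  91  91  92  92 124 124 123 124 124 124 124 123 123 123 124 124 123 124 123  92  90  91  90  91  91  90  91  91  90  92  94 104
   x -0.0003 y -0.0159 0.0244
```

Request:
{"name": "move_arm", "arguments": {
  "deltas": [0,0,0,0,0,-0.05,0,0,0,0,0,0,-0.1,0.05,0,0,0,0,0,-0.1,0.1,0,0,0,0,0,-0.1,0.15,0,0,0,0,0,-0.1,0.2,0,0,0,0,0,-0.1,0.25,0,0,0,0,0,-0.1,0.35,0,0,0,0,0,-0.1,0.35]
}}

```text
time: 11.7
tool_pos: [0.6426, 0.0203, 0.1271]
ee_rot: [3.137, -0.003, -0.167]
wrist_force: [-2.0, -4.4, 7.2]
width: 0.0352
finger_force: 29.7
```

```bash
python3 - <<'E'
from h import *
T=toolT(); s=robot.snapshot('wrist'); np.savez('w6.npz',T=T,**s)
a=cv2.resize(s['image'][120:250,250:400],None,fx=4.5,fy=4.5,interpolation=cv2.INTER_CUBIC);save('w6',a)
E
```

```text
(no output)
```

View pics/w6.png

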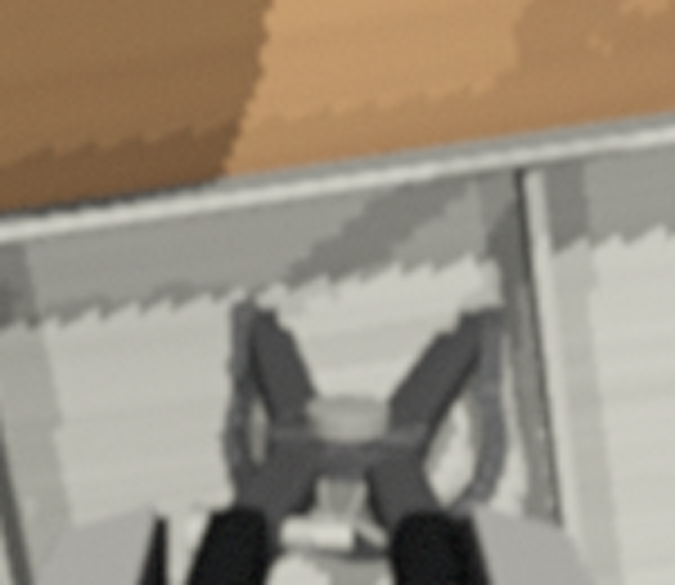

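The crop shows the tips spread against both lugs, left at (250,310) and right at (480,320), with the ring spread.

Request:
{"name": "move_arm", "arguments": {
  "deltas": [0,0,0,0,0,-0.2,0.35,0,0,0,0,0,-0.5,0.35,0,0,0,0,0,-0.8,0.35,0,0,0,0,0,-1.2,0.35,0,0,0,0,0,-1.6,0.35,0,0,0,0,0,-2,0.35,0,0,0,0,0,-2,0.35,0,0,0,0,0,-2,0.35]
}}

```text
time: 12.55
tool_pos: [0.642, 0.0231, 0.1452]
ee_rot: [-3.142, -0.0, -0.165]
wrist_force: [0.9, -0.2, -2.8]
width: 0.0328
finger_force: 29.9
```

```bash
cat > r.py <<'E'
from h import *
T=toolT(); s=robot.snapshot('wrist'); np.savez('w7.npz',T=T,**s)
o=robot.get_obs(); print(T[:3,3].round(4),o['ee_rot'].round(4),o['wrist_force'].round(1),o['width'])
p=pts(s,s['T_tool_cam'])
d=s['depth']
# everything between tips-level and 136 mm below TCP, in tool frame
k=(d>0)&(p[...,2]>.095)&(p[...,2]<.132)&(abs(p[...,1])<.04)&(p[...,0]<.03)&(p[...,0]>-.07)
for v in range(176,256,3):
    u=np.where(k[v])[0]
    if len(u):
        runs=np.split(u,np.where(np.diff(u)>1)[0]+1)
        print(v,[(int(r[0]),int(r[-1]),*np.median(p[v,r],0).round(4).tolist()) for r in runs if len(r)>1])
E
python3 r.py
```

```text
[0.642  0.0231 0.1452] [ 3.1416e+00  1.0000e-04 -1.6510e-01] [-0.7 -0.6 -2.2] 0.033165727738090706
185 [(291, 300, 0.0091, -0.0212, 0.1208), (341, 351, 0.0089, 0.0231, 0.1214)]
188 [(291, 300, 0.0081, -0.0207, 0.1136), (341, 351, 0.0072, 0.0224, 0.1173)]
191 [(291, 294, 0.0037, -0.024, 0.1207), (296, 305, 0.0082, -0.0159, 0.102), (336, 351, 0.0083, 0.0195, 0.1018)]
194 [(291, 296, 0.001, -0.0232, 0.1206), (345, 350, 0.0007, 0.0246, 0.1216)]
197 [(291, 296, -0.0019, -0.0232, 0.1211), (345, 350, -0.0021, 0.0247, 0.122)]
200 [(291, 296, -0.0045, -0.0232, 0.1207), (345, 350, -0.0048, 0.0246, 0.1219)]
203 [(291, 296, -0.0074, -0.0234, 0.1211), (344, 350, -0.0077, 0.0242, 0.1222)]
206 [(290, 295, -0.0103, -0.0243, 0.1216), (346, 351, -0.0104, 0.0257, 0.1221)]
209 [(289, 294, -0.013, -0.0252, 0.1211), (347, 351, -0.013, 0.0263, 0.1213)]
212 [(289, 294, -0.016, -0.0254, 0.1218), (347, 352, -0.016, 0.0268, 0.1221)]
215 [(289, 294, -0.0187, -0.0254, 0.1215), (346, 352, -0.0188, 0.0263, 0.1217)]
218 [(290, 295, -0.0215, -0.0245, 0.1215), (345, 351, -0.022, 0.0256, 0.123)]
221 [(291, 297, -0.0246, -0.0233, 0.1222), (344, 350, -0.0245, 0.0247, 0.122)]
224 [(292, 299, -0.0273, -0.022, 0.1217), (342, 349, -0.0276, 0.0234, 0.1225)]
227 [(294, 297, -0.0301, -0.022, 0.1215), (343, 347, -0.0303, 0.0229, 0.122)]
236 [(324, 326, -0.0392, 0.0048, 0.1225)]
239 [(313, 327, -0.0421, 0.0002, 0.1224)]
```

```bash
python3 - <<'E'
from h import *
s=dict(np.load('w7.npz')); p=pts(s,s['T_tool_cam']); d=s['depth']; g=cv2.cvtColor(s['image'],cv2.COLOR_RGB2GRAY)
k=(d>0)&(p[...,2]>.115)&(p[...,2]<.1275)&(abs(p[...,1])<.04)&(p[...,0]<.02)&(p[...,0]>-.07)
for v in range(226,248):
    print(v,''.join('#' if x else '.' for x in k[v,285:358]), round(float(np.median(p[v,313:328][k[v,313:328]][:,0])),4) if k[v,313:328].any() else '')
q=p[k]; A=np.c_[q[:,:2],np.ones(len(q))]; m=q[:,0]<.004
c=np.linalg.lstsq(A[m],q[m,2],rcond=None)[0]; print('plane',c)
from scipy.optimize import least_squares
for sg in(-1,1):
    h=q[(q[:,1]*sg>.012)&(q[:,0]<-.008)&(q[:,0]>-.035)]
    r=least_squares(lambda t:np.linalg.norm(h[:,:2]-t,axis=1)-.0217,[-.017,0],loss='soft_l1',f_scale=.001).x
    print(sg,len(h),r.round(4),np.linalg.norm(h[:,:2]-r,axis=1).std())
E
```

```text
226 ........#####.............................................######......... 
227 .........####.............................................#####.......... 
228 ..........##...............................................###........... 
229 ..........##...............................................##............ 
230 ......................................................................... 
231 ......................................................................... 
232 ......................................................................... 
233 ......................................................................... 
234 ......................................................................... 
235 .......................................#................................. -0.0384
236 .......................................###............................... -0.0392
237 .......................................#####............................. -0.0401
238 .......................................######............................ -0.0411
239 ............................###############.............................. -0.0421
240 ..................................####................................... -0.0432
241 ......................................................................... 
242 ......................................................................... 
243 ......................................................................... 
244 ......................................................................... 
245 ......................................................................... 
246 ......................................................................... 
247 ......................................................................... 
plane [-0.03329738  0.01373938  0.12130216]
-1 151 [-0.0168 -0.0037] 0.001513041182076508
1 158 [-0.0172  0.0048] 0.001584636512899122
```

Request:
{"name": "move_arm", "arguments": {
  "deltas": [0,0,0,0,0,-1,0.35,0,0,0,0,0,-3,0.35,0,0,0,0,0,-5.5,0.35,0,0,0,0,0,-8,0.35,0,0,0,0,0,-10.5,0.35,0,0,0,-0.5,-0.5,-13,0.35,0,0,0,-1.5,-1.5,-15,0.35,0,0,0,-3,-3,-16.5,0.35]
}}

```text
time: 13.4
tool_pos: [0.6174, 0.0574, 0.3121]
ee_rot: [-3.141, -0.002, -0.167]
wrist_force: [0.1, 0.7, -1.8]
width: 0.0328
finger_force: 29.9
```

Request:
{"name": "move_arm", "arguments": {
  "deltas": [0,0,0,-1.7,-2,-0.3,0.35,0,0,0,-3.5,-4,-0.3,0.35,0,0,0,-5.3,-6.2,-0.3,0.35,0,0,0,-7.2,-8.5,-0.3,0.35,0,0,0,-9.2,-11,-0.3,0.35,0,0,0,-11.3,-13.5,-0.3,0.35,0,0,0,-13.3,-15.8,-0.3,0.35,0,0,0,-15,-17.7,-0.3,0.35]
}}

```text
time: 14.2
tool_pos: [0.4964, 0.2587, 0.3133]
ee_rot: [-3.141, 0.0, -0.164]
wrist_force: [1.0, -0.4, -2.3]
width: 0.0329
finger_force: 29.9
```

Request:
{"name": "move_arm", "arguments": {
  "deltas": [0,0,0,-1.2,-1.4,0,0.35,0,0,0,-2,-2.3,0,0.35,0,0,0,-2.3,-2.8,0,0.35,0,0,0,-2.3,-2.9,0,0.35,0,0,0,-2.3,-2.9,0,0.35,0,0,0,-2.3,-2.9,0,0.35]
}}

```text
time: 14.8
tool_pos: [0.481, 0.2885, 0.3128]
ee_rot: [3.141, 0.0, -0.166]
wrist_force: [-0.3, -0.4, -2.7]
width: 0.0332
finger_force: 29.9
```

```bash
cat > ax.py <<'E'
from h import *
from scipy.optimize import least_squares
s=dict(np.load('w7.npz')); T=s['T']; TC=T@s['T_tool_cam']; P=pts(s,TC); d=s['depth']; t=pts(s,s['T_tool_cam'])
G=np.array([.55,.303])
r=np.linalg.norm(P[...,:2]-G,axis=-1); m=(d>0)&(r<.05)
z=P[...,2]
hist,e=np.histogram(z[m],np.arange(.05,.14,.002)); print([(round(a,3),int(h)) for a,h in zip(e,hist) if h>10])
for lo,hi,n in((.118,.13,'end'),(.093,.1,'bearing')):
    k=(m&(z>lo)&(z<hi)).astype(np.uint8)
    if k.sum()<20: continue
    q=P[k>0]; zz=np.median(q[:,2])
    c=max(cv2.findContours(k,cv2.RETR_EXTERNAL,cv2.CHAIN_APPROX_NONE)[0],key=cv2.contourArea)[:,0,:]
    w=ray(s,TC,c,zz)[:,:2]
    f=least_squares(lambda x:np.linalg.norm(w-x[:2],axis=1)-x[2],[*w.mean(0),.02],loss='soft_l1',f_scale=.001).x
    print(n,len(q),zz,'circle',f.round(4),'mean',q.mean(0).round(4))
E
python3 r.py | head -12; python3 ax.py
```

```text
[0.481  0.2885 0.3128] [ 3.1411e+00  1.0000e-04 -1.6660e-01] [ 0.3  0.1 -2.2] 0.03328248184956935
185 [(291, 300, 0.0091, -0.0213, 0.1209), (341, 351, 0.0089, 0.023, 0.1217)]
188 [(291, 300, 0.0082, -0.0207, 0.1132), (341, 351, 0.0072, 0.0224, 0.1171)]
191 [(291, 305, 0.0081, -0.018, 0.1024), (336, 351, 0.0081, 0.0196, 0.1024)]
194 [(291, 297, 0.001, -0.0228, 0.1207), (344, 350, 0.0009, 0.0241, 0.1209)]
197 [(291, 296, -0.0018, -0.0233, 0.1209), (345, 350, -0.0019, 0.0246, 0.1212)]
200 [(291, 296, -0.0047, -0.0233, 0.1215), (345, 350, -0.0047, 0.0246, 0.1213)]
203 [(291, 296, -0.0074, -0.0235, 0.1213), (344, 350, -0.0077, 0.0243, 0.1221)]
206 [(290, 295, -0.0102, -0.0243, 0.1212), (346, 351, -0.0103, 0.0257, 0.1217)]
209 [(289, 294, -0.013, -0.0253, 0.1214), (347, 351, -0.0131, 0.0262, 0.1218)]
212 [(289, 294, -0.0159, -0.0253, 0.1215), (347, 352, -0.0162, 0.0267, 0.1224)]
215 [(289, 294, -0.0188, -0.0255, 0.122), (346, 352, -0.0189, 0.0264, 0.1222)]
[(np.float64(0.068), 183), (np.float64(0.07), 905), (np.float64(0.072), 105), (np.float64(0.092), 16), (np.float64(0.094), 1007), (np.float64(0.096), 1826), (np.float64(0.098), 182), (np.float64(0.118), 97), (np.float64(0.12), 220), (np.float64(0.122), 789), (np.float64(0.124), 82)]
end 1188 0.12274097932073474 circle [0.5504 0.3033 0.0193] mean [0.5506 0.3033 0.1224]
bearing 3031 0.09645534896454933 circle [0.5504 0.3037 0.0393] mean [0.5515 0.3029 0.0964]
```

Request:
{"name": "move_arm", "arguments": {
  "deltas": [0,0,0,1,-0.3,0.3,0.35,0,0,0,2.5,-0.8,0.8,0.35,0,0,0,4.3,-1.4,1.2,0.35,0,0,0,6.2,-2,1.7,0.35,0,0,0,7.6,-2.5,2.1,0.35,0,0,0,8.25,-2.7,2.3,0.35,0,0,0,8.25,-2.7,2.3,0.35,0,0,0,8.25,-2.7,2.3,0.35]
}}

```text
time: 15.65
tool_pos: [0.5663, 0.3021, 0.2899]
ee_rot: [3.141, 0.0, -0.165]
wrist_force: [1.5, 0.8, -2.6]
width: 0.0334
finger_force: 29.9
```

Request:
{"name": "move_arm", "arguments": {
  "deltas": [0,0,0,0,0,0.5,0.35,0,0,0,0,0,1,0.35,0,0,0,0,0,1.5,0.35,0,0,0,0,0,2,0.35,0,0,0,0,0,2,0.35,0,0,0,0,0,2,0.35]
}}

```text
time: 16.25
tool_pos: [0.5662, 0.3023, 0.2697]
ee_rot: [3.141, 0.0, -0.165]
wrist_force: [-0.3, 0.3, -1.2]
width: 0.0333
finger_force: 29.9
```

```bash
python3 r.py | head -6; python3 ax.py; python3 - <<'E'
from h import *
s=dict(np.load('w7.npz')); p=pts(s,s['T_tool_cam']); P=pts(s,s['T']@s['T_tool_cam']);d=s['depth']
a=cv2.resize(s['image'][150:280,250:400],None,fx=4.5,fy=4.5,interpolation=cv2.INTER_CUBIC);save('w8',a)
E
```

```text
[0.5662 0.3023 0.2697] [ 3.1416e+00 -2.0000e-04 -1.6520e-01] [-0.5  0.2 -2.2] 0.032986673250566464
185 [(291, 300, 0.0091, -0.0213, 0.1207), (341, 351, 0.009, 0.0229, 0.1214)]
188 [(291, 300, 0.0079, -0.0207, 0.1141), (341, 350, 0.008, 0.0219, 0.1138)]
191 [(291, 305, 0.0084, -0.0179, 0.1012), (336, 350, 0.0083, 0.019, 0.1018)]
194 [(291, 297, 0.001, -0.0229, 0.1205), (345, 350, 0.001, 0.0245, 0.1206)]
197 [(291, 296, -0.0016, -0.0232, 0.1202), (345, 350, -0.0018, 0.0245, 0.1209)]
[(np.float64(0.068), 156), (np.float64(0.07), 760), (np.float64(0.072), 71), (np.float64(0.078), 11), (np.float64(0.08), 16), (np.float64(0.082), 11), (np.float64(0.084), 18), (np.float64(0.086), 21), (np.float64(0.088), 12), (np.float64(0.09), 11), (np.float64(0.092), 29), (np.float64(0.094), 546), (np.float64(0.096), 1242), (np.float64(0.098), 109), (np.float64(0.104), 11), (np.float64(0.106), 14), (np.float64(0.108), 14), (np.float64(0.11), 12), (np.float64(0.112), 13), (np.float64(0.114), 15), (np.float64(0.116), 11), (np.float64(0.118), 49), (np.float64(0.12), 93), (np.float64(0.122), 307), (np.float64(0.124), 18)]
end 467 0.12263035922548399 circle [0.5611 0.3024 0.0114] mean [0.5611 0.3023 0.1223]
bearing 1915 0.09656382960238213 circle [0.5509 0.3037 0.0378] mean [0.5649 0.3009 0.0965]
```

View pics/w8.png

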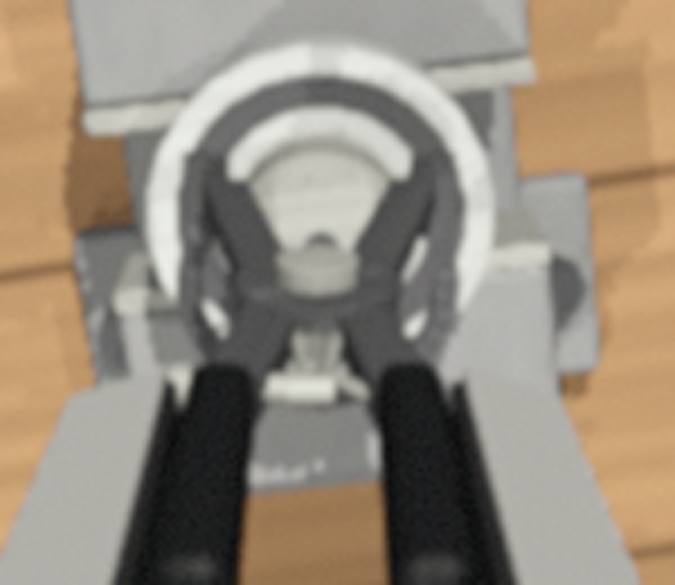

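The crop shows the ring above the axle. The shaft end at (320,200) is concentric with the ring and bearing to within about a millimetre.

Request:
{"name": "move_arm", "arguments": {
  "deltas": [0,0,0,0.1,0.08,0,0.35,0,0,0,0.1,0.08,0.4,0.35,0,0,0,0.1,0.08,0.9,0.35,0,0,0,0.1,0.08,1.4,0.35,0,0,0,0.1,0.08,1.8,0.35,0,0,0,0.1,0.08,2.2,0.35,0,0,0,0.1,0.08,2.5,0.35,0,0,0,0.1,0.08,2.5,0.35]
}}

```text
time: 17.1
tool_pos: [0.567, 0.3013, 0.2442]
ee_rot: [3.141, 0.001, -0.165]
wrist_force: [-0.0, 0.7, -1.3]
width: 0.0329
finger_force: 29.9
```

Request:
{"name": "move_arm", "arguments": {
  "deltas": [0,0,0,0,0,0.3,0.35,0,0,0,0,0,0.6,0.35,0,0,0,0,0,0.9,0.35,0,0,0,0,0,1,0.35,0,0,0,0,0,1,0.35,0,0,0,0,0,1,0.35]
}}

```text
time: 17.7
tool_pos: [0.5672, 0.3013, 0.235]
ee_rot: [3.142, -0.0, -0.165]
wrist_force: [-0.9, 0.2, -2.1]
width: 0.0329
finger_force: 29.9
```

```bash
cat > f.py <<'E'
from h import *
from scipy.optimize import least_squares
s=dict(np.load('w7.npz')); p=pts(s,s['T_tool_cam']); d=s['depth']; T=s['T']; P=pts(s,T@s['T_tool_cam'])
k=(d>0)&(p[...,2]>.118)&(p[...,2]<.1255)&(abs(p[...,1])<.03)&(abs(p[...,1])>.0185)&(p[...,0]<-.008)&(p[...,0]>-.035)&(P[...,2]<.16)
q=p[k]; C=[]
for sg in(-1,1):
    h=q[q[:,1]*sg>.0]
    r=least_squares(lambda t:np.linalg.norm(h[:,:2]-t,axis=1)-.0217,[-.017,0],loss='soft_l1',f_scale=.001).x; C.append(r); print(sg,len(h),r.round(4))
c=np.mean(C,0); zt=np.median(q[:,2]); print('ring tool',c,zt,'world',(T@[c[0],c[1],zt+.002,1])[:3].round(4))
b=P[(d>0)&(abs(P[...,2]-.0965)<.002)&(abs(np.linalg.norm(P[...,:2]-[.5504,.3035],axis=-1)-.033)<.006)]
print('bearing z',len(b),np.median(b[:,2]))
E
python3 r.py|head -1; python3 f.py; python3 ax.py
```

```text
[0.5672 0.3013 0.235 ] [-3.1415e+00 -3.0000e-04 -1.6520e-01] [-0.3 -1.1 -2.6] 0.03330568781446751
-1 150 [-0.0172 -0.0038]
1 151 [-0.0173  0.0046]
ring tool [-0.01724105  0.00040665] 0.122019785398326 world [0.5502 0.3038 0.111 ]
bearing z 1650 0.09652960710366348
[(np.float64(0.068), 177), (np.float64(0.07), 942), (np.float64(0.072), 54), (np.float64(0.08), 18), (np.float64(0.082), 28), (np.float64(0.084), 14), (np.float64(0.086), 21), (np.float64(0.088), 27), (np.float64(0.09), 21), (np.float64(0.092), 29), (np.float64(0.094), 643), (np.float64(0.096), 1569), (np.float64(0.098), 106), (np.float64(0.106), 18), (np.float64(0.108), 27), (np.float64(0.11), 74), (np.float64(0.112), 389), (np.float64(0.114), 123), (np.float64(0.116), 26), (np.float64(0.118), 70), (np.float64(0.12), 103), (np.float64(0.122), 139), (np.float64(0.124), 16), (np.float64(0.126), 11), (np.float64(0.128), 16), (np.float64(0.13), 24), (np.float64(0.132), 14), (np.float64(0.134), 16), (np.float64(0.136), 22), (np.float64(0.138), 22)]
end 355 0.12207314034327338 circle [0.566  0.3013 0.0068] mean [0.5624 0.3013 0.1221]
bearing 2340 0.09657780542405198 circle [0.5503 0.3031 0.037 ] mean [0.5606 0.3017 0.0965]
```

Request:
{"name": "move_arm", "arguments": {
  "deltas": [0,0,0,0,0,0.25,0.35,0,0,0,0,0,0.5,0.35,0,0,0,0,0,0.75,0.35,0,0,0,0,0,0.9,0.35,0,0,0,0,0,1,0.35,0,0,0,0,0,1,0.35,0,0,0,0,0,1,0.35,0,0,0,0,0,1,0.35]
}}

```text
time: 18.55
tool_pos: [0.5673, 0.3014, 0.2251]
ee_rot: [-3.141, -0.0, -0.165]
wrist_force: [-0.2, -0.7, -2.3]
width: 0.0329
finger_force: 29.9
```

```bash
python3 r.py; python3 f.py
```

```text
[0.5673 0.3014 0.2251] [-3.1415e+00 -3.0000e-04 -1.6520e-01] [ 0.2 -0.2 -2.3] 0.033184123940807046
176 [(295, 336, 0.0156, -0.0038, 0.1285), (338, 346, 0.0158, 0.0198, 0.1275)]
179 [(291, 350, 0.0127, 0.0007, 0.1292)]
182 [(288, 289, 0.0098, -0.0282, 0.1299), (291, 352, 0.01, 0.0016, 0.129)]
185 [(286, 355, 0.0073, 0.0007, 0.1286)]
188 [(284, 357, 0.0047, 0.0007, 0.1278)]
191 [(282, 358, 0.0021, 0.0002, 0.1271)]
194 [(281, 296, -0.0009, -0.0284, 0.128), (308, 333, 0.002, 0.0006, 0.1166), (344, 360, -0.0007, 0.0292, 0.1275)]
197 [(280, 296, -0.0036, -0.0289, 0.1279), (309, 331, 0.0019, 0.0002, 0.1067), (345, 361, -0.0038, 0.0304, 0.1285)]
200 [(279, 296, -0.0066, -0.0294, 0.1283), (311, 329, 0.0001, 0.0002, 0.1037), (345, 362, -0.0066, 0.0307, 0.1284)]
203 [(278, 297, -0.0094, -0.0295, 0.1283), (313, 328, -0.0021, 0.0006, 0.1023), (343, 363, -0.0093, 0.0304, 0.1279)]
206 [(280, 299, -0.0123, -0.0275, 0.1284), (342, 363, -0.0122, 0.03, 0.1283)]
209 [(278, 300, -0.0151, -0.0275, 0.1282), (341, 363, -0.0149, 0.0298, 0.1277)]
212 [(278, 301, -0.0175, -0.0271, 0.1269), (339, 363, -0.0177, 
[... 330 characters left out ...]
277), (341, 361, -0.0295, 0.029, 0.1279)]
227 [(281, 297, -0.0328, -0.0286, 0.129), (343, 360, -0.0325, 0.0296, 0.1282)]
230 [(283, 287, -0.0355, -0.0321, 0.1283), (293, 294, -0.0359, -0.0245, 0.1295), (346, 358, -0.0356, 0.0299, 0.1287)]
233 [(349, 352, -0.0386, 0.0287, 0.1288)]
236 [(324, 326, -0.0317, 0.0045, 0.103)]
239 [(310, 330, -0.0348, 0.0002, 0.1039)]
242 [(308, 331, -0.0478, -0.0002, 0.1292)]
245 [(307, 333, -0.0506, 0.0002, 0.1287)]
248 [(307, 333, -0.0535, 0.0002, 0.1283)]
251 [(314, 326, -0.0566, 0.0002, 0.1285)]
-1 149 [-0.0172 -0.0039]
1 148 [-0.0178  0.0046]
ring tool [-0.01748831  0.00035967] 0.12200570434729022 world [0.55   0.3039 0.1011]
bearing z 1834 0.0964468969559675
```

Request:
{"name": "move_arm", "arguments": {
  "deltas": [0,0,0,-0.03,0,0.04,0.35,0,0,0,-0.05,0,0.05,0.35,0,0,0,-0.05,0,0.05,0.35,0,0,0,-0.05,0,0.05,0.35,0,0,0,-0.05,0,0.05,0.35,0,0,0,-0.05,0,0.05,0.35]
}}

```text
time: 19.2
tool_pos: [0.5667, 0.3014, 0.2244]
ee_rot: [3.142, -0.0, -0.165]
wrist_force: [-0.6, 0.9, -1.8]
width: 0.0332
finger_force: 29.9
```

```bash
python3 r.py|head -1; python3 f.py; python3 -c "
from bench import robot
print(robot.close_job())"
```

```text
[0.5667 0.3014 0.2244] [ 3.1415 -0.     -0.1652] [ 0.5 -0.4 -2.6] 0.03335949349378828
-1 149 [-0.017  -0.0038]
1 146 [-0.0176  0.0047]
ring tool [-0.01733137  0.0004228 ] 0.12194424447263566 world [0.5496 0.3038 0.1005]
bearing z 1861 0.0964350595030023
the job is handed in; nothing more can be done
None
```

I handed the job in at about 19 s with the ring held squeezed and spread round the groove, measured about 1 mm off the axis, 0.5 mm above the groove's middle and with no contact force showing; the hand-in gave no verdict.

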